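# Tip the brass blank into the feed lane and push it home

## Task

Two sawn blanks stand on end in the lanes of the green feed tray. Without lifting it, push the brass blank over so that it falls flat in its own lane with its red-painted end towards the dark stop bar, then push it along the lane until that end is fully home against the stop. Leave the aluminium blank standing as it is and do not disturb the other things on the bench.

Things in the scene. Friction and masses are not known exactly. Their poses are not given: they have to be found in the camera images.
- feed_tray: Fixed green steel tray 270 x 200 mm, origin at the centre of its underside on the bench. Its +x axis runs along its two lanes to the stop bar at the end farther from the robot. Plate 8 mm thick: lane floor 8 mm above the bench. Lanes centred on y = +55 and -55 mm, 48 mm wide between round rails 12 mm in diameter, tops 20 mm above the bench.
- stop_left (a point): Point on the face of the dark stop bar at the end of the +y lane: tray x = +110 mm, y = +55 mm, 22 mm above the bench. The bar crosses both lanes, 20 mm thick, top 36 mm above the bench.
- stop_right (a point): The same point at the end of the -y lane (tray y = -55 mm).
- brass_blank: Loose brass bar blank, red-painted top end, 26 x 36 x 95 mm (own x, y, z), about 0.75 kg. Stands on end in either lane, 45 to 75 mm nearer the robot than the tray's origin. Origin: centre of its lower end face; z up to the red end, x along the lane to the stop. Pushed near its top it tips over its front bottom edge and falls by itself past about 0.27 rad. Lying, its top is 34 mm above the bench.
- brass_blank_top (a point): Centre of the brass blank's red end face (95 mm along its own z from the origin). After tipping it is still about 45 to 80 mm short of the stop; the blank then slides along the lane when pushed on its other end face.
- alu_blank: Loose aluminium blank with a blue-painted top end, the same size, 0.24 kg, standing on end in the other lane. Origin at the centre of its lower end face, z up. To be left standing.
- spray_can: Yellow-banded metal spray can, 60 mm diameter, 150 mm tall, loose, a bystander to leave alone. Origin at its underside.
- screw_jar: Clear jar with red cap, 66 mm diameter, 75 mm tall, loose, a bystander to leave alone. Origin at its underside.
- bearing: Steel ball-bearing ring lying flat, 72 mm outside diameter, 20 mm tall, loose, a bystander to leave alone. Origin at its underside.
- mug: White mug, 80 mm diameter, 90 mm tall, loose, a bystander to leave alone. Origin at its underside.
- hammer: Hammer lying on the bench, loose, a bystander to leave alone. Origin at its underside.
- screwdriver: Screwdriver lying on the bench, loose, a bystander to leave alone. Origin at its underside.
Mind the look-alikes: they are no part of the job. There is more than one size of the brass_blank; the job needs the middle-sized.

How it is judged:
By the outcome, as a careful person would: the job done as asked, in the order asked, and still so for the second after the job is handed in, with the robot touching nothing.
It also fails if it takes over 38 s, if anything falls off the work surface, if the arm or the gripper's body presses on something with over 40 N, if the wrist force passes 120 N, or if a joint passes its speed limit or range.

## Robot

A 6-joint arm with a two-finger parallel gripper is mounted at the origin on the work surface. World frame = base frame: x ahead of the robot, y to its left, z up, the work surface at z = 0. Lengths are in mm, angles in degrees, forces in N, time in s.
With the tool pointing down it reaches from about 350 to 850 mm from the base axis. Payload 8.1 kg.
Tool frame: the origin (TCP) lies between the finger pads; the fingertips stand 22 mm ahead of it and the grasp point (between the pads) lies 3 mm ahead of it; z points along the fingers, y is the line along which they close (so a half turn about z gives the same grasp; the last joint's range is limited). The gripper opens to 85 mm and grips with 20 to 120 N. Pads are 22 mm wide; open, the fingers measure 114 mm over their backs; the gripper's body (76 mm by 85 mm) begins 54 mm behind the grasp point. The pads swing forward as they close: fully open they stand 13 mm farther back than shut.
Start: joints at [59.565, 7.471, 85.268, -0, 87.261, -4.893], TCP at [258.688, 541.374, 213.892] pointing down, gripper open.
Joint ranges: [-169.43, 169.43], [-51.17, 129.36], [1.28, 143.12], [-76.62, 256.62], [0, 156.53], [-152.29, 152.29]. Speed limits (degrees/s): [136.94, 136.94, 159.86, 180, 180, 180].

## Interface

Orientations are given as [roll, pitch, yaw] about the fixed x, y, z axes, in that order (R = Rz(yaw) Ry(pitch) Rx(roll)).
In Python, from bench import r, vision gives the robot as it stands.
- The arm moves only by the tool step_arm, never from a script. Its argument "targets" is a list that holds one entry, the list of rows, each a list of 6 numbers: the shift along the world's x, y, z in mm, then the turn, a rotation vector about the world's x, y, z in rad. In form: [[[x, y, z, rx, ry, rz], ...]]. A call has 1 to 12 rows; each row is the pose to reach, as a shift and turn from the pose commanded when the call began; what a row does not reach only later rows make up. A row lasts 1/12 s, in which the tool goes at most 41.7 mm and 7.16 degrees, less where a joint would pass 70% of its speed; a pose out of reach is approached as far as the arm can. A call with a gripper value outside its range is refused whole. "fingers" is the gripper's target within -1 to 1 (shut at 1, half-way at 0, fully open at -1), set as the call begins (left out, the last holds). The fingers move at their own pace and stop on an object; "newtons" is the grip in N (left out, the last holds). Time passes only in rows, so rows that repeat a pose let the fingers close. It gives the time, the measured TCP pose, the force, the opening and the grip force at its end, in the units of the state.
- r.sense(): the state, without advancing time (a new reading comes with each control period).
- vision.snapshot(name): name is "scene" or "top" or "wrist"; returns a dict with "img" (384x512x3 uint8, blue, green, red), "mtx" (3x3 intrinsics, pixels), "eye" and "attitude" of the camera in the world. Camera axes: x right, y up, looking along -z (the intrinsics and any distortion apply to the point x, -y, -z); pixel columns grow to the right and rows downward; lengths in mm; the calibration is good to about 2 mm. A picture is of the moment at which its call begins. There is no depth.
- r.hand_in(): hands the job in; it is judged then, once.
The state is a dict: "time": time; "joint_pos": joint angles; "qd": joint speeds; "joint_efforts": joint torques, N m; "tool_pos": TCP position; "tcp_rot": TCP orientation; "ft_force": force on the tool from outside, world axes, zero at the start; "wrist_torque": the same for the moment, N m; "finger_gap": finger opening in mm; "grip_force": force on a finger pad.
Only numpy, scipy, OpenCV 4.12 (cv2) and the standard library are available. Lean on these libraries where they do the work, as an engineer would, in place of code of your own. Each camera call takes 0.05 s, during which the arm holds its last target. There are 200 camera calls.

## Working session

There is one attempt and no reset: what is moved stays moved. The work goes in short steps, Python scripts to look and compute and a tool call to move; the robot and the scene stay as the last step left them, time stands still between calls to the robot, and variables do not carry over. Pictures are saved under pics/ and viewed, at most 10 in all, crops included, and the job is handed in when it is done.

Besides the shell and the picture viewer there is one more tool, called in YAML: its name, and indented under it one key for each argument. step_arm: Moves the arm, as the interface text tells. Its arguments: {"type":"object","properties":{"targets":{"type":"array"},"fingers":{"type":"number"},"newtons":{"type":"number"}},"required":["targets"]}

```bash
mkdir -p pics; ls; python3 - <<'E'
from bench import r, vision
import cv2,pickle
for n in("scene","top"):
    s=vision.snapshot(n); pickle.dump(s,open(f"{n}.pkl","wb")); cv2.imwrite(f"pics/{n}0.png",cv2.resize(s["img"],(768,576),interpolation=cv2.INTER_CUBIC))
    print({k:v for k,v in s.items() if k!="img"})
E
```

```text
pics
{'mtx': array([[371.64507716,   0.        , 252.08460702],
       [  0.        , 371.64507716, 193.86329024],
       [  0.        ,   0.        ,   1.        ]]), 'eye': array([1322.49616832,  148.31270098,  760.80104522]), 'attitude': array([ 50.43080873,  -0.20545588, 100.46555823])}
{'mtx': array([[389.57949397,   0.        , 258.89169786],
       [  0.        , 389.57949397, 191.79605674],
       [  0.        ,   0.        ,   1.        ]]), 'eye': array([ 355.42401791,  -13.73606572, 1385.61287489]), 'attitude': array([  9.22231962,   1.11498131, -91.1289024 ])}
```

View pics/scene0.png

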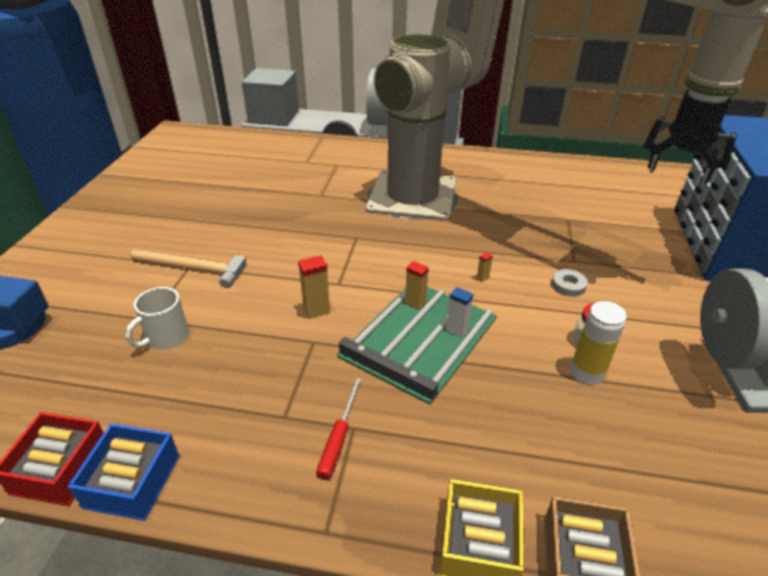

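View pics/top0.png

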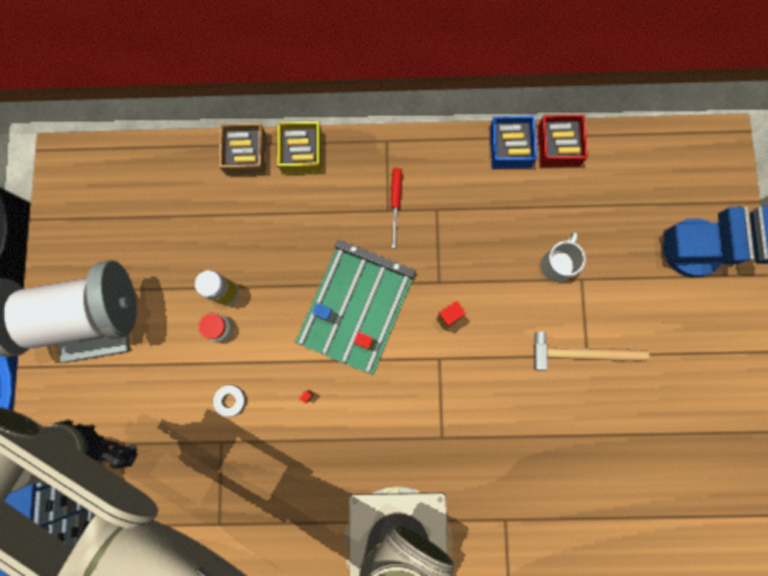

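The scene shows three red-topped brass blocks: a large one at (313,265) / top (452,313), one in the tray's right lane at (416,270) / top (364,341), and a small one at (486,258) / top (307,396). I choose the tray one, which is middle-sized and stands in a lane. The aluminium blank is in the left lane at top (323,312). I'll check this in one close crop.

```bash
python3 - <<'E'
import cv2,pickle,numpy as np
t=pickle.load(open("top.pkl","rb"))["img"][155:255,190:290]; s=pickle.load(open("scene.pkl","rb"))["img"][165:275,220:340]
a=cv2.resize(t,(400,400),interpolation=cv2.INTER_CUBIC);b=cv2.resize(s,None,fx=400/110,fy=400/110,interpolation=cv2.INTER_CUBIC)[:,:400]
cv2.imwrite("pics/crop.png",np.hstack([a,b]))
E
```

```text
(no output)
```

View pics/crop.png

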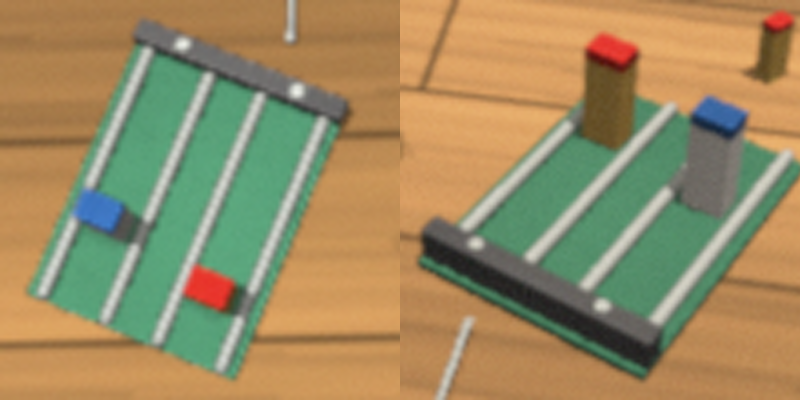

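The crop confirms the choice: the red-topped blank in the right lane has its top-crop centre at (211,289). The blue one in the left lane is at (100,211). Next I'll fit the tray pose and the blank.

```bash
cat >h.py <<'E'
import numpy as np,cv2,pickle
from scipy.spatial.transform import Rotation as R
from scipy.optimize import least_squares
def ray(s,uv,z):
    K=s["mtx"];d=np.linalg.inv(K)@[uv[0],uv[1],1];d=R.from_euler("xyz",s["attitude"],degrees=True).as_matrix()@(d*[1,-1,-1])
    return s["eye"]+d*(z-s["eye"][2])/d[2]
E
python3 - <<'E'
from h import *
s=pickle.load(open("top.pkl","rb"));c=lambda p:((p[0]+.5)/4-.5+190,(p[1]+.5)/4-.5+155)
W=lambda u,v,z:ray(s,c((u,v)),z)[:2]
pts=[(W(27,292,8),-135,100),(W(235,378,8),-135,-100),(W(140,20,36),130,100),(W(348,100,36),130,-100)]
rails=[((149,50),(44,295),85),((209,75),(108,320),25),((261,95),(159,343),-25),((325,120),(222,370),-85)]
def loc(p,w): 
    a=p[2];return np.array([[np.cos(a),np.sin(a)],[-np.sin(a),np.cos(a)]])@(np.asarray(w)-p[:2])
def f(p):
    o=[]
    for w,x,y in pts:o+=list(loc(p,w)-[x,y])
    for a,b,y in rails:o+=[loc(p,W(*a,20))[1]-y,loc(p,W(*b,20))[1]-y]
    return o
q=least_squares(f,[500,0,-.3]);p=q.x;print(p,np.degrees(p[2]));print(np.round(f(p),1))
for n,L in(("red",[(193,266),(237,280),(230,312),(186,294)]),("blue",[(83,190),(126,206),(119,232),(76,216)])):
    w=[W(*l,103) for l in L];print(n,np.mean(w,0),[loc(p,x).round(1) for x in w],loc(p,np.mean(w,0)))
sc=pickle.load(open("scene.pkl","rb"));k=400/110
m=[((a-400)/k+220,b/k+165) for a,b in[(586,53),(605,33),(638,45),(620,69)]]
w=np.mean([ray(sc,x,103) for x in m],0);print("scene red",w,loc(p,w[:2]))
a=p[2];F=np.array([[np.cos(a),-np.sin(a)],[np.sin(a),np.cos(a)]])
for x in(-160,-110,-75,0,110):print(x,p[:2]+F@[x,-55])
E
```

```text
[ 5.38003362e+02  8.68267810e+01 -4.06381461e-01] -23.283942577855097
[ 2.2  1.5  2.   2.1 -3.  -0.5 -1.2  0.8 -0.7 -0.7  0.5 -1.4  0.3 -0.6
 -1.1 -0.4]
red [449.32437829  63.36292488] [array([-61.2, -35.5]), array([-58.2, -73.6]), array([-84.7, -78.3]), array([-84.6, -39.1])] [-72.18173644 -56.60663999]
blue [515.11186047 154.3754489 ] [array([-37.2,  73.8]), array([-36.1,  35.3]), array([-58.2,  32.2]), array([-59.4,  70.6])] [-47.72833769  52.99857718]
scene red [456.58261244  68.90862657 103.        ] [-67.70678302 -48.64350228]
-160 [369.29336575  99.5522291 ]
-110 [415.22122569  79.7878247 ]
-75 [447.37072765  65.95274162]
0 [516.26251756  36.30613503]
110 [617.30380943  -7.17555465]
```

```bash
python3 - <<'E'
from bench import r
from h import *
s=r.sense();print(s)
a=np.radians(-23.3);o=np.array([538,86.8]);F=np.array([[np.cos(a),-np.sin(a)],[np.sin(a),np.cos(a)]])
for x in(-150,-130,-94):print(x,o+F@[x,-54.5],o+F@[x,-54.5]-s["tool_pos"][:2])
print(F, R.from_euler("xyz",s["tcp_rot"],degrees=True).as_matrix())
E
```

```text
{'time': 0.1, 'joint_pos': array([ 5.95655877e+01,  7.51130977e+00,  8.53247018e+01,  2.48925072e-04,
        8.72607902e+01, -4.89339662e+00]), 'qd': array([-0.07104959, -0.08947042, -0.26941514, -0.03358113,  0.01917265,
        0.07075388]), 'joint_efforts': array([ 1.03930393e-03, -5.70955575e+01, -5.01939404e+01, -1.76508406e-04,
        8.30118195e-03,  6.47960474e-05]), 'tool_pos': array([258.40568992, 540.91520925, 212.92790739]), 'tcp_rot': array([-1.79903572e+02, -8.50509845e-03,  1.54458965e+02]), 'ft_force': array([ 0.27034389, -0.56957614,  0.67608912]), 'wrist_torque': array([ 0.01784596, -0.02541171, -0.00062808]), 'grip_force': 0.0, 'finger_gap': 85.5578784676007}
-150 [378.67581291  96.0764976 ] [ 120.27012299 -444.83871165]
-130 [397.04474054  88.16558755] [ 138.63905061 -452.7496217 ]
-94 [430.10881026  73.92594946] [ 171.70312034 -466.98925979]
[[ 0.91844638  0.3955455 ]
 [-0.3955455   0.91844638]] [[-9.02276713e-01  4.31156577e-01 -8.59564663e-04]
 [ 4.31157408e-01  9.02275553e-01 -1.45451153e-03]
 [ 1.48441971e-04 -1.68297955e-03 -9.99998573e-01]]
```

step_arm:
  targets:
    - [[12,-40,0,0,0,0.01],[24,-79,0,0,0,0.02],[36,-118,0,0,0,0.03],[48,-157,0,0,0,0.039],[60,-196,0,0,0,0.039],[72,-235,0,0,0,0.039],[84,-274,0,0,0,0.039],[96,-313,0,0,0,0.039],[108,-352,0,0,0,0.039],[120,-391,0,0,0,0.039],[132,-430,0,0,0,0.039],[139,-453,0,0,0,0.039]]
  fingers: 1
  newtons: 40

```text
time: 1.1
tool_pos: [398.0, 85.0, 213.7]
tcp_rot: [-179.9, 0.0, 156.6]
ft_force: [-0.0, 0.7, 0.2]
finger_gap: -0.3
grip_force: 0.0
```

step_arm:
  targets:
    - [[0,0,-35,0,0,0],[0,0,-70,0,0,0],[0,0,-95,0,0,0],[0,0,-108,0,0,0],[0,0,-108,0,0,0],[0,0,-108,0,0,0]]

```text
time: 1.6
tool_pos: [396.8, 88.3, 105.3]
tcp_rot: [-179.9, -0.1, 156.7]
ft_force: [0.2, -0.4, 0.3]
finger_gap: 0.4
grip_force: 0.0
```

```bash
python3 - <<'E'
from bench import r, vision
from h import *
s=r.sense();print(s["time"],s["tool_pos"],s["tcp_rot"],s["finger_gap"],s["ft_force"])
L=[]
for n,c in(("top",(155,265,190,300)),("scene",(130,240,220,330)),):
    p=vision.snapshot(n);pickle.dump(p,open(n+"1.pkl","wb"));L.append(cv2.resize(p["img"][c[0]:c[1],c[2]:c[3]],(400,400),interpolation=cv2.INTER_CUBIC))
cv2.imwrite("pics/c1.png",np.hstack(L))
E
```

```text
1.6 [396.82765439  88.26334269 105.27492956] [-1.79939226e+02 -1.11997967e-01  1.56685414e+02] 0.3696838680400457 [ 0.2006661  -0.37793267  0.27772909]
```

View pics/c1.png

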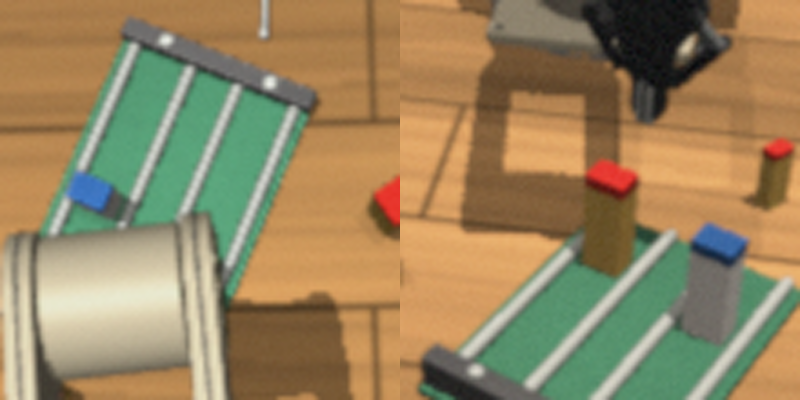

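The side view shows the shut fingertip at (648,118) in the right half, behind the red blank whose top is at (611,178). I'll check the lateral alignment in the scene camera.

```bash
python3 - <<'E'
from h import *
s=pickle.load(open("scene1.pkl","rb"));c=lambda u,v:((u-400)*.275+220,v*.275+130)
a=np.radians(-23.3);o=np.array([538,86.8]);F=np.array([[np.cos(a),-np.sin(a)],[np.sin(a),np.cos(a)]])
loc=lambda w:F.T@(w[:2]-o)
for z in(79,83,87):
    w=ray(s,c(647,120),z);print(z,w,loc(w))
for L in([(586,178),(606,159),(638,172),(618,196)],[(692,243),(710,225),(748,238),(728,262)]):
    w=np.mean([ray(s,c(*p),103) for p in L],0);print(w,loc(w))
print(loc(np.array([396.8,88.3])))
E
```

```text
79 [336.73173587  85.47420002  79.        ] [-184.32969465  -80.82843288]
83 [342.51503256  85.84286182  83.        ] [-179.16386925  -78.20227979]
87 [348.29832926  86.21152363  87.        ] [-173.99804385  -75.57612669]
[455.26195786  68.53512637 103.        ] [-68.76586678 -49.50196755]
[521.95607384 159.19883675 103.        ] [-43.37252019  60.14834679]
[-130.2779473   -54.47335539]
```

```bash
python3 - <<'E'
from bench import r, vision
from h import *
p=vision.snapshot("scene");pickle.dump(p,open("scene1.pkl","wb"));im=p["img"].copy()
im=cv2.resize(im[60:200,220:360],(560,560),interpolation=cv2.INTER_CUBIC)
M=R.from_euler("xyz",p["attitude"],degrees=True).as_matrix()
for q in([397,88,83],[397,88,105],[397,88,159],[449,63.5,103]):
    d=M.T@(np.array(q)-p["eye"])*[1,-1,-1];u=p["mtx"]@d;u=u[:2]/u[2];print(q,u,(u-[220,60])*4)
    cv2.circle(im,tuple(int(v) for v in (u-[220,60])*4),3,(0,255,0),1)
w=vision.snapshot("wrist")["img"]
cv2.imwrite("pics/c2.png",im); cv2.imwrite("pics/w2.png",w);print(r.sense()["tool_pos"])
E
```

```text
[397, 88, 83] [286.70080988 173.05635176] [266.80323951 452.22540705]
[397, 88, 105] [287.15686945 167.21040696] [268.62747782 428.84162785]
[397, 88, 159] [288.32584381 152.2260499 ] [273.30337525 368.90419961]
[449, 63.5, 103] [276.86913552 176.96468405] [227.47654207 467.85873621]
[398.90526407  88.57436228 107.56703129]
```

View pics/c2.png

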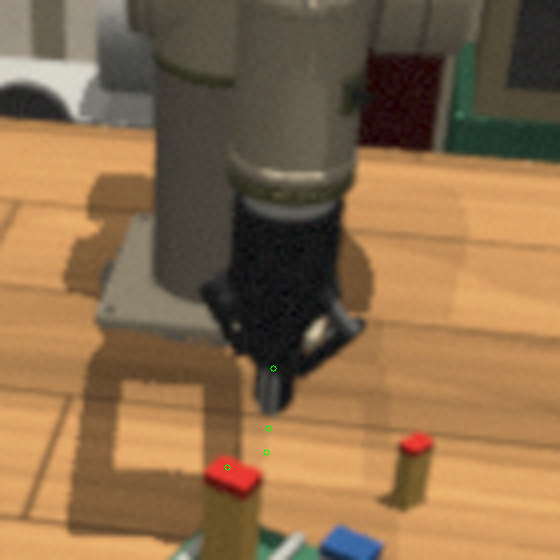

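View pics/w2.png

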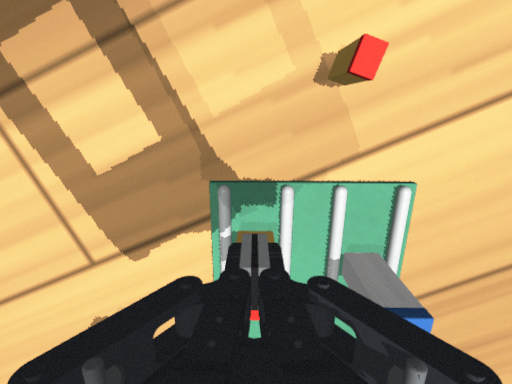

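```bash
python3 - <<'E'
from bench import r, vision
from h import *
w=vision.snapshot("wrist");s=pickle.load(open("scene1.pkl","rb"))
print(w["eye"],w["attitude"],w["mtx"]);[print(r.sense()["tool_pos"]) for _ in range(1)]
def px(p,q):
    M=R.from_euler("xyz",p["attitude"],degrees=True).as_matrix();d=M.T@(np.array(q)-p["eye"])*[1,-1,-1];u=p["mtx"]@d;return (u[:2]/u[2]).round(1)
for q in([397,88,83],[397,88,105],[397,88,121],[449,63.5,103],[538-.918*135+.3955*100,86.8+.3955*135+.918*100,8],[538-.918*135-.3955*100,86.8+.3955*135-.918*100,8],[515,156,103]):print(q,px(w,q),px(s,q))
f=lambda X:np.r_[px(w,X)-[255,235],px(s,X)-[287.5,163]]
z=least_squares(f,[397,88,100],diff_step=1e-2);print(z.x,z.fun)
E
```

```text
[326.4182952  119.6186813  267.26643415] [-17.67013979  -0.07879609  66.68131705] [[281.13852707   0.         254.24814479]
 [  0.         281.13852707 194.06249933]
 [  0.           0.           1.        ]]
[398.81638235  88.55435611 107.43854326]
[397, 88, 83] [252.3 219.1] [286.7 173.1]
[397, 88, 105] [252.2 232.6] [287.2 167.2]
[397, 88, 121] [252.  244.6] [287.5 162.9]
[449, 63.5, 103] [249.6 305.9] [276.9 177. ]
[453.62, 231.9925, 8] [414.2 183.8] [330.4 209.2]
[374.52, 48.3925, 8] [205.4 183.9] [273.9 186.2]
[515, 156, 103] [402.2 333.2] [306.9 194.8]
[393.51518661  91.24575381 117.64251281] [-0.2  0.   1.1  0.2]
```

The picture shows the fingertip higher than expected: both cameras put it about level with the TCP or above. I'll probe forward at this height while watching the force. Any contact would be near the blank's top, which is where I want it.

step_arm:
  targets:
    - [[9,-4,0,0,0,0],[18,-8,0,0,0,0],[24,-10.5,0,0,0,0],[27,-11.5,0,0,0,0],[30,-13,0,0,0,0],[33,-14,0,0,0,0],[35,-15,0,0,0,0],[36.7,-15.8,0,0,0,0],[36.7,-15.8,0,0,0,0],[36.7,-15.8,0,0,0,0]]

```text
time: 2.68
tool_pos: [434.3, 72.6, 105.8]
tcp_rot: [-180.0, -0.0, 156.7]
ft_force: [-1.1, 0.8, 0.6]
finger_gap: 0.2
grip_force: 0.0
```

```bash
python3 - <<'E'
from bench import r, vision
from h import *
s=r.sense();print(s["time"],s["tool_pos"],s["ft_force"],s["wrist_torque"])
L=[]
p=vision.snapshot("scene");L=[cv2.resize(p["img"][130:230,240:340],(400,400),interpolation=cv2.INTER_CUBIC)]
p=vision.snapshot("wrist");L.append(cv2.resize(p["img"][180:330,180:330],(400,400),interpolation=cv2.INTER_CUBIC))
cv2.imwrite("pics/c3.png",np.hstack(L))
E
```

```text
2.6833 [434.29487582  72.5906283  105.84829982] [-1.08689648  0.76925847  0.61950447] [ 0.0178493   0.01041049 -0.03804709]
```

View pics/c3.png

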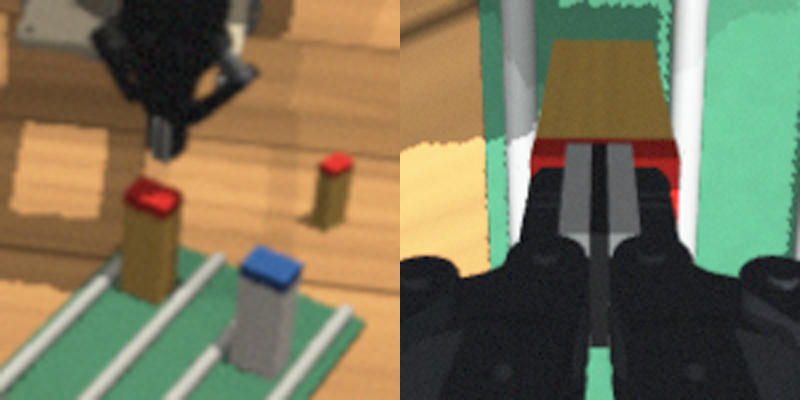

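The fingertip hovers over the blank's near edge at left crop (165,158), and the lateral alignment is good: finger and blank centres are at about (600,140) and (605,90) in the right crop. So the real tip is about 12 to 15 mm above the reported TCP. I'll retreat, lower 36 mm and then approach.

step_arm:
  targets:
    - [[-12,5,0,0,0,0],[-28,12,0,0,0,0],[-32,14,0,0,0,0],[-32,14,-18,0,0,0],[-32,14,-36,0,0,0],[-32,14,-36,0,0,0],[-22,9.5,-36,0,0,0],[-15,6.5,-36,0,0,0],[-11,5,-36,0,0,0],[-8,3.5,-36,0,0,0],[-8,3.5,-36,0,0,0]]

```text
time: 3.7
tool_pos: [427.3, 75.8, 70.5]
tcp_rot: [180.0, 0.0, 156.7]
ft_force: [0.4, 0.6, 0.6]
finger_gap: -0.0
grip_force: 0.0
```

```bash
python3 - <<'E'
from bench import r, vision
from h import *
s=r.sense();print(s["time"],s["tool_pos"],s["ft_force"],s["wrist_torque"])
p=vision.snapshot("scene");L=[cv2.resize(p["img"][130:230,240:340],(400,400),interpolation=cv2.INTER_CUBIC)]
p=vision.snapshot("wrist");L.append(cv2.resize(p["img"][180:330,180:330],(400,400),interpolation=cv2.INTER_CUBIC))
cv2.imwrite("pics/c4.png",np.hstack(L))
E
```

```text
3.7 [427.26793194  75.77772809  70.48462198] [0.42905545 0.57012843 0.60545928] [1.74990397e-02 6.96395818e-05 2.58499600e-02]
```

View pics/c4.png

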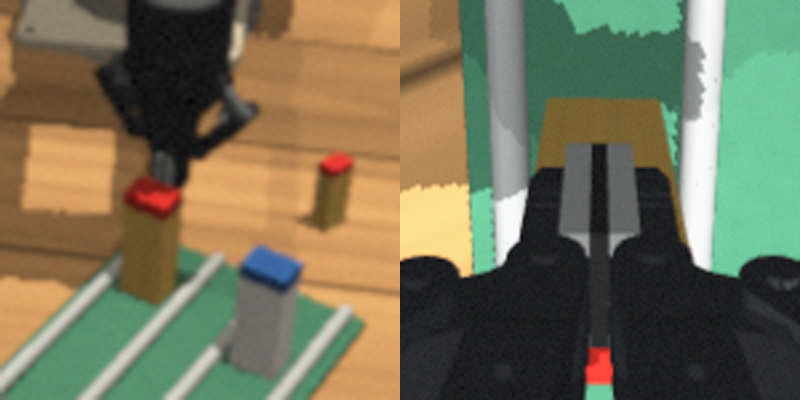

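The tip is now behind the blank just below its top (left crop, (165,185)), not yet touching. Now I push slowly.

step_arm:
  targets:
    - [[2,-0.9,0,0,0,0],[4,-1.7,0,0,0,0],[6,-2.6,0,0,0,0],[8,-3.4,0,0,0,0],[10,-4.3,0,0,0,0],[12,-5.2,0,0,0,0],[14,-6,0,0,0,0],[14,-6,0,0,0,0]]

```text
time: 4.47
tool_pos: [440.8, 69.9, 69.9]
tcp_rot: [180.0, 0.0, 156.7]
ft_force: [0.6, 0.6, -0.3]
finger_gap: -0.1
grip_force: 0.0
```

```bash
cat >>h.py <<'E'
def px(p,q):
    M=R.from_euler("xyz",p["attitude"],degrees=True).as_matrix();d=M.T@(np.array(q)-p["eye"])*[1,-1,-1];u=p["mtx"]@d;return (u[:2]/u[2]).round(1)
def red(p,c=(255,180,310,260)):
    im=p["img"][c[1]:c[3],c[0]:c[2]].astype(int);m=(im[...,2]>90)&(im[...,1]<70)&(im[...,0]<70)
    n,l,st,ce=cv2.connectedComponentsWithStats(m.astype(np.uint8));return [(st[i].tolist(),(ce[i]+c[:2]).round(1)) for i in range(1,n) if st[i][4]>8]
E
python3 - <<'E'
from bench import r, vision
from h import *
for f in("scene.pkl","scene1.pkl"):print(red(pickle.load(open(f,"rb")),(255,165,310,230)))
p=vision.snapshot("scene");print(red(p,(255,165,310,230)));print(r.sense()["ft_force"])
E
```

```text
[([16, 10, 14, 10, 88], array([277.9, 179.7]))]
[([16, 10, 14, 11, 100], array([277.6, 179.6]))]
[([13, 8, 16, 15, 121], array([275.2, 181.1]))]
[-0.8093788  -0.25207089 -0.32435468]
```

The blank is tilting; its top has moved about 12 mm. I keep pushing.

step_arm:
  targets:
    - [[2,-0.9,0,0,0,0],[4,-1.7,0,0,0,0],[6,-2.6,0,0,0,0],[8,-3.4,0,0,0,0],[10,-4.3,0,0,0,0],[12,-5.2,0,0,0,0],[13,-5.6,0,0,0,0],[13,-5.6,0,0,0,0],[13,-5.6,0,0,0,0],[13,-5.6,0,0,0,0]]

```text
time: 5.35
tool_pos: [453.3, 64.5, 69.8]
tcp_rot: [-180.0, -0.0, 156.7]
ft_force: [-0.4, 1.0, -0.5]
finger_gap: -0.1
grip_force: 0.0
```

```bash
python3 - <<'E'
from bench import r, vision
from h import *
p=vision.snapshot("scene");print(red(p,(230,165,310,245)));s=r.sense();print(s["ft_force"],s["tool_pos"],s["time"])
for x in(38,20):print(x,px(p,[538+.918*x-.3955*54.5,86.8-.3955*x-.918*54.5,21]))
E
```

```text
[([22, 48, 13, 11, 49], array([259. , 217.1]))]
[-0.02292768  0.15067563 -0.78667499] [453.28822092  64.50489531  69.85529429] 5.4
38 [256.6 219. ]
20 [259.9 215.5]
```

It has fallen, with the red end at about lane x 30. Now I retreat, lower behind it and look.

step_arm:
  targets:
    - [[-15,6.5,0,0,0,0],[-30,13,0,0,0,0],[-36,15.5,0,0,0,0],[-36,15.5,0,0,0,0],[-36,15.5,-20,0,0,0],[-36,15.5,-40,0,0,0],[-36,15.5,-52,0,0,0],[-36,15.5,-52,0,0,0],[-36,15.5,-52,0,0,0]]

```text
time: 6.15
tool_pos: [417.2, 79.7, 17.6]
tcp_rot: [-180.0, -0.1, 156.7]
ft_force: [-0.1, 0.2, 0.3]
finger_gap: -0.0
grip_force: 0.0
```

```bash
python3 - <<'E'
from bench import r, vision
from h import *
s=r.sense();print(s["time"],s["tool_pos"],s["ft_force"])
p=vision.snapshot("scene");L=[cv2.resize(p["img"][145:245,230:330],(400,400),interpolation=cv2.INTER_CUBIC)]
q=s["tool_pos"]; print(red(p,(230,165,310,245)))
for z in(18,28,38):print(z,(px(p,[q[0],q[1],z])-[230,145])*4)
p=vision.snapshot("wrist");L.append(cv2.resize(p["img"][150:330,160:340],(400,400),interpolation=cv2.INTER_CUBIC))
for z in(18,28,38):print(z,(px(p,[q[0],q[1],z])-[160,150])*400/180+[400,0])
cv2.imwrite("pics/c5.png",np.hstack(L))
E
```

```text
6.15 [417.21438492  79.74948446  17.59391198] [-0.11011582  0.24866764  0.29934789]
[([22, 48, 13, 11, 49], array([259., 217.]))]
18 [208.4 192.8]
28 [209.2 182.8]
38 [209.6 172.8]
18 [608.         189.55555556]
28 [607.77777778 206.        ]
38 [607.77777778 224.44444444]
```

View pics/c5.png

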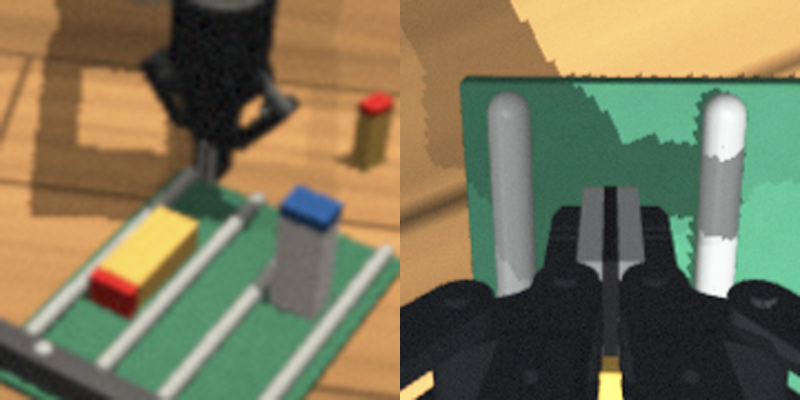

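The blank lies flat and straight, with its red end (115,290) towards the stop. The tip is about z 32, at left crop (208,178), behind it. I'll lower 9 mm and push.

step_arm:
  targets:
    - [[0,0,-5,0,0,0],[0,0,-9,0,0,0],[0,0,-9,0,0,0],[9.2,-4,-9,0,0,0],[18.4,-7.9,-9,0,0,0],[25.7,-11.1,-9,0,0,0],[29.4,-12.7,-9,0,0,0],[33,-14.3,-9,0,0,0],[36.7,-15.8,-9,0,0,0],[40.4,-17.4,-9,0,0,0],[44,-19,-9,0,0,0],[47.7,-20.6,-9,0,0,0]]

```text
time: 7.25
tool_pos: [463.2, 60.0, 8.4]
tcp_rot: [-180.0, -0.3, 156.7]
ft_force: [-9.9, 4.6, 7.6]
finger_gap: 0.1
grip_force: 5.2
```

step_arm:
  targets:
    - [[2.8,-1.2,0,0,0,0],[5.5,-2.4,0,0,0,0],[8.3,-3.6,0,0,0,0],[11,-4.8,0,0,0,0],[13.8,-5.9,0,0,0,0],[16.5,-7.1,0,0,0,0],[19.3,-8.3,0,0,0,0],[22,-9.5,0,0,0,0],[24.8,-10.7,0,0,0,0],[27.5,-11.9,0,0,0,0],[30.3,-13.1,0,0,0,0],[33,-14.3,0,0,0,0]]

```text
time: 8.25
tool_pos: [496.2, 45.8, 8.4]
tcp_rot: [-180.0, -0.3, 156.7]
ft_force: [-9.2, 4.7, 7.9]
finger_gap: 0.3
grip_force: 4.9
```

```bash
python3 - <<'E'
from bench import r, vision
from h import *
p=vision.snapshot("scene");print(red(p,(220,165,310,255)));s=r.sense();print(s["ft_force"],s["tool_pos"],s["time"])
for x in(30,50,80,100,110):print(x,px(p,[538+.918*x-.3955*54.5,86.8-.3955*x-.918*54.5,21]))
E
```

```text
[([24, 58, 13, 11, 53], array([250.9, 227.2]))]
[-5.2046167   2.84142843  1.69783472] [496.94268917  45.48808762   8.49104215] 8.3
30 [258.1 217.4]
50 [254.3 221.4]
80 [248.4 227.5]
100 [244.4 231.7]
110 [242.3 233.9]
```

Pushing works; Fz suggests a slight rub, so I raise 3 mm and go on until it meets the stop.

step_arm:
  targets:
    - [[0,0,3,0,0,0],[2.3,-1,3,0,0,0],[4.6,-2,3,0,0,0],[6.9,-3,3,0,0,0],[9.2,-4,3,0,0,0],[11.5,-5,3,0,0,0],[13.8,-5.9,3,0,0,0],[15.6,-6.7,3,0,0,0],[17.4,-7.5,3,0,0,0],[19.3,-8.3,3,0,0,0]]

```text
time: 9.13
tool_pos: [516.6, 36.9, 11.4]
tcp_rot: [-180.0, -0.1, 156.7]
ft_force: [-5.1, 2.3, 1.0]
finger_gap: -0.2
grip_force: 2.9
```

step_arm:
  targets:
    - [[0.9,-0.4,0,0,0,0],[1.8,-0.8,0,0,0,0],[2.8,-1.2,0,0,0,0],[3.7,-1.6,0,0,0,0],[4.6,-2,0,0,0,0],[5.5,-2.4,0,0,0,0]]

```text
time: 9.63
tool_pos: [520.0, 35.4, 11.2]
tcp_rot: [-179.9, -0.4, 156.7]
ft_force: [-18.7, 8.8, 13.2]
finger_gap: 0.2
grip_force: 10.4
```

```bash
python3 - <<'E'
from bench import r, vision
from h import *
p=vision.snapshot("scene");print(red(p,(220,165,310,255)));s=r.sense();print(s["ft_force"],s["tool_pos"],s["time"])
E
```

```text
[([20, 63, 12, 6, 18], array([246.2, 230.8]))]
[-16.06573535   6.51382888  10.72903969] [519.97066331  35.47717756  11.21350774] 9.6833
```

step_arm:
  targets:
    - [[0.9,-0.4,0,0,0,0],[1.8,-0.8,0,0,0,0],[1.8,-0.8,0,0,0,0]]

```text
time: 9.93
tool_pos: [520.1, 35.4, 11.1]
tcp_rot: [-179.9, -0.6, 156.7]
ft_force: [-24.6, 10.0, 17.5]
finger_gap: 0.1
grip_force: 13.4
```

Firmly against the stop: the force rises and the tool no longer moves. I back off slowly, lift clear and look.

step_arm:
  targets:
    - [[-2,0.9,0,0,0,0],[-5,2.2,0,0,0,0],[-12,5.2,0,0,0,0],[-28,12,0,0,0,0],[-40,17,0,0,0,0],[-40,17,30,0,0,0],[-40,17,65,0,0,0],[-40,17,100,0,0,0],[-65,28,140,0,0,0],[-100,43,160,0,0,0],[-130,56,170,0,0,0],[-130,56,170,0,0,0]]

```text
time: 10.93
tool_pos: [393.6, 91.5, 187.1]
tcp_rot: [179.7, 0.4, 156.8]
ft_force: [-0.0, -0.1, -0.3]
finger_gap: 0.2
grip_force: 0.0
```

```bash
python3 - <<'E'
from bench import r, vision
from h import *
p=vision.snapshot("scene");print(red(p,(220,165,310,255)));s=r.sense();print(s["ft_force"],s["tool_pos"],s["time"])
q=vision.snapshot("top")
cv2.imwrite("pics/c6.png",np.hstack([cv2.resize(x,(400,400),interpolation=cv2.INTER_CUBIC) for x in(p["img"][170:270,220:320],q["img"][150:250,190:290])]))
E
```

```text
[([20, 63, 12, 6, 18], array([246. , 230.7]))]
[ 0.82633677  0.1097912  -0.00733892] [395.15638887  90.63048463 185.32998186] 10.9833
```

View pics/c6.png

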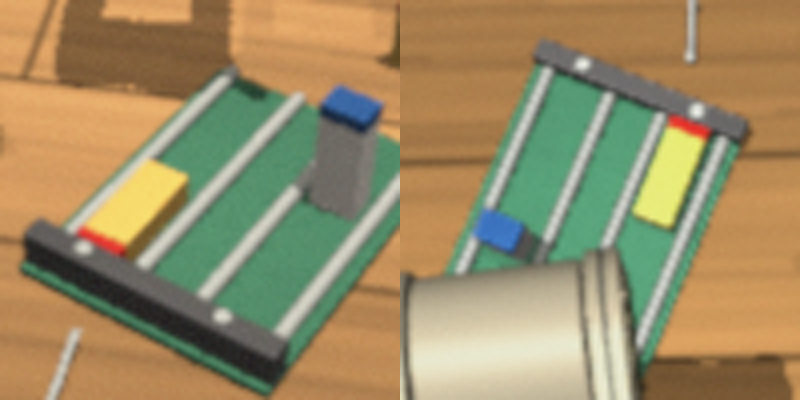

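The blank's red end (right crop (688,128)) is flush with the stop bar and square to it. The aluminium blank is still standing at (498,230).

```bash
python3 -c "
from bench import r
print(r.hand_in())"
```

```text
the job is handed in; nothing more can be done
None
```

The brass blank lies flat in its own lane with its red end home against the stop bar, the aluminium blank is still standing, no other object was touched, and the job is handed in at about 11 s.

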